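Let the display tray out one hole and drop the plaque in

TASK

The display tray is set for a smaller plaque: press its orange spring pin flush and slide the sleeve out to the next hole, one hole only, so that the pin springs fully out again. Then slide the red plaque along its deck until it drops into the pocket and lies flat on the floor of it. Leave the other things on the counter where they are.

Things in the scene. Friction and masses are not known exactly. Their poses are not given: they have to be found in the camera images.
- tray: Display tray, fixed. Wooden base board 200 x 380 x 14 mm (local x, y, z); origin under its centre, on the counter. The sleeve extends along local +y (at yaw 0 to the robot's left; +x away from the robot). Sleeve lane centred on local x = -50 mm, plaque lane on x = +45 mm. Black end block in the sleeve lane: 36 x 20 mm, top z = 50 mm, at y = -168 mm.
- sleeve (a joint): Slide of the square aluminium sleeve (32 mm square, top face z = 48 mm, 200 mm long) along tray +y, m: 0 as found (1.5 mm play), +0.040 with the pin in the next hole, +0.080 in the last. 17 mm square holes in its 2.5 mm top wall, 40 mm apart towards tray -y. Locked while the pin stands out; else 2.5 N friction, and 10 to 15 N in the first 7 mm, over which the pin must be kept pressed.
- pin (a joint): Downward travel of the orange spring pin, m: 0 = fully out (7 mm above the sleeve's top, locked), 0.007 = flush with the sleeve's top (the sleeve can then be pushed over its dome), 0.0095 = held down under the sleeve's wall. Spring 3 N out, 6 N flush. It pops out by itself in the next hole.
- pin_top (a point): Top of the domed orange pin, 14 mm in diameter, on the sleeve's centre line at tray local x = -50, y = -10 mm, 55 mm above the counter when out. The pin goes up and down only; it does not travel with the sleeve.
- lug_face (a point): Centre of the -y face of the black thumb lug on the sleeve's top, 55 mm above the counter; lug 32 mm wide (x), 12 thick (y), z = 48 to 62 mm, moving with the sleeve. As found the face is 11 mm from the pin's axis, on its +y side: closed fingertips set down against the lug lie over the pin, can press it flush and then push the lug towards tray +y.
- stop_face (a point): Centre of the -y face of the black stop that the sleeve carries across the plaque lane (64 mm wide, 12 thick, top z = 39 mm), joined to the sleeve by an arm as high: the pocket's moving end. 60 mm from the deck's step as found, 100 mm in the next hole.
- deck_step (a point): Middle of the upper edge of the step where the pale deck ends: tray local x = +45, y = 0, z = 20 mm. The deck runs from y = -165 mm to here, between brass guides 66 mm apart (6 mm thick, top z = 26 mm, y = -165 to +115 mm). Beyond it the pocket, 6 mm deep, reaches to the stop.
- pocket (a point): Fixed point on the pocket's floor, tray local x = +45, y = +50, z = 14 mm: where the middle of the plaque's underside comes to lie, give or take 8 mm.
- plaque: Loose flat red plaque with a brass disc, 60 x 96 x 12 mm (local x, y, z), 100 to 190 g, origin under its centre. It lies on the deck between the guides (3 mm play a side), long side along tray y, and can be pushed along by its end face on the -y side. It drops 6 mm once that end has passed the deck's step, if the sleeve is one hole further out.
- jade_plaque: Bystander: loose green plaque 60 x 54 x 12 mm on the counter beyond the tray's +x edge. Origin under its centre.
- bracelet: Bystander: loose ring of wooden beads, 83 mm across, 15 mm high, on the counter beyond the tray's +x edge. Origin under its centre.
- cup: Bystander: blue ceramic cup, 76 mm across, 85 mm high, on the left. Origin under its centre.
- jar: Bystander: amber jar with a red cap, 68 mm across, 100 mm high, on the left. Origin under its centre.
- carton: Bystander: cardboard carton 70 x 200 x 45 mm, on the right. Origin under its centre.
- gift_box: Bystander: yellow box 90 x 120 x 50 mm, on the right. Origin under its centre.
- brush: Bystander: small brush lying on the right, near the robot.
Mind the look-alikes: they are no part of the job. Several things have the shape of the plaque; the one meant has the colours described above.

How it is judged:
By the outcome, as a careful person would: the job done as asked, in the order asked, and still so for the second after the job is handed in, with the robot touching nothing.
It also fails if it takes over 45 s, if anything falls off the work surface, if the arm or the gripper's body presses on something with over 40 N, if the wrist force passes 120 N, or if a joint passes its speed limit or range.

ROBOT

A 6-joint arm with a two-finger parallel gripper is mounted at the origin on the work surface. World frame = base frame: x ahead of the robot, y to its left, z up, the work surface at z = 0. Lengths are in mm, angles in rad, forces in N, time in s.
With the tool pointing down it reaches from about 350 to 775 mm from the base axis. Payload 7.3 kg.
Tool frame: the origin (TCP) lies at the very end of the fingers, on their centre line; the grasp point (between the pads) lies 19 mm behind it; z points along the fingers, y is the line along which they close (so a half turn about z gives the same grasp; the last joint's range is limited). The gripper opens to 92 mm and grips with 3 to 60 N. Pads are 19 mm wide; open, the fingers measure 130 mm over their backs; the gripper's body (75 mm by 190 mm) begins 47 mm behind the grasp point.
Start: joints at [1.166, 0.342, 1.524, -0, 1.275, -0.146], TCP at [134.343, 507.54, 226.741] pointing down, gripper open.
Joint ranges: [-2.53, 2.53], [-0.77, 2.02], [0.04, 2.7], [-1, 4.14], [0.28, 2.66], [-3.11, 3.11]. Speed limits (rad/s): [2.57, 2.57, 3.14, 3.14, 3.14, 3.14].

INTERFACE

Orientations are given as a unit quaternion [w, x, y, z].
In Python, from bench import telemetry, snapshot, robot gives the robot as it stands.
- The arm moves only by the shell command python3 -m handwheel 'ROWS' [OPENING] [FORCE]. ROWS is JSON, a list of rows, each an object of numbers: "dx", "dy", "dz": the shift along the tool's x, y, z as a fraction of full scale; "twist": the turn about the tool's z as a fraction of full scale. A call has 1 to 5 rows; each row is the pose to reach, as a shift and turn from the pose commanded when the call began, along the tool's axes at that moment; what a row does not reach only later rows make up. Full scale, the value 1, is 0.15 m for a shift and 0.5 rad for a turn. A row lasts 1/8 s, in which the tool goes at most 62.5 mm and 10.7 degrees, less where a joint would pass 70% of its speed; a pose out of reach is approached as far as the arm can. A call with a number of a shift or a turn outside -1 to 1 is refused whole. A call with a gripper value outside its range is refused whole. OPENING is the opening, from -1 (shut) to 1 (fully open), set as the call begins (- or left out, the last holds). The fingers move at their own pace and stop on an object; FORCE is the grip in N (left out, the last holds). Time passes only in rows, so rows that repeat a pose let the fingers close. It gives the time, the measured TCP pose, the force, the opening and the grip force at its end, in the units of the state.
- telemetry.sense(): the state, without advancing time (a new reading comes with each control period).
- snapshot(name): name is "side" or "top" or "wrist"; returns a dict with "color" (384x512x3 uint8, red, green, blue), "fx", "fy", "cx", "cy" (pixels), "pose" (4x4, takes a point from camera to world coordinates). Camera axes: x right, y down, z forward; pixel columns grow to the right and rows downward; lengths in mm; the calibration is good to about 2 mm. The wrist camera is an equidistant fisheye: a pixel r from the principal point sees the ray r / f radians off the axis. A picture is of the moment at which its call begins. There is no depth.
- robot.sign_off(): hands the job in; it is judged then, once.
The state is a dict: "time_s": time; "qpos": joint angles; "qvel": joint speeds; "effort": joint torques, N m; "tool_pos": TCP position; "ee_rot": TCP orientation; "force": force on the tool from outside, world axes, zero at the start; "wrist_torque": the same for the moment, N m; "finger_gap": finger opening in mm; "gripper_force": force on a finger pad.
Only numpy, scipy, OpenCV 4.12 (cv2) and the standard library are available. Lean on these libraries where they do the work, as an engineer would, in place of code of your own. Each camera call takes 0.05 s, during which the arm holds its last target. There are 200 camera calls.

## Working session

There is one attempt and no reset: what is moved stays moved. The work goes in short steps, Python scripts to look and compute and a shell command to move; the robot and the scene stay as the last step left them, time stands still between calls to the robot, and variables do not carry over. Pictures are saved under pics/ and viewed, at most 10 in all, crops included, and the job is handed in when it is done.

```bash
mkdir -p pics
cat > h.py <<'E'
import numpy as np, cv2
from bench import telemetry, snapshot, robot
def save(s,n,crop=None,k=1):
    im=s["color"]
    if crop: im=im[crop[1]:crop[3],crop[0]:crop[2]]
    im=cv2.resize(im,None,fx=k,fy=k,interpolation=cv2.INTER_CUBIC)
    cv2.imwrite("pics/"+n,im[:,:,::-1])
def ray(s,u,v,z):
    P=np.array(s["pose"]);d=np.array([(u-s["cx"])/s["fx"],(v-s["cy"])/s["fy"],1.])
    d=P[:3,:3]@d;o=P[:3,3];return o+d*(z-o[2])/d[2]
def proj(s,p):
    P=np.array(s["pose"]);c=P[:3,:3].T@(np.array(p)-P[:3,3]);return s["fx"]*c[0]/c[2]+s["cx"],s["fy"]*c[1]/c[2]+s["cy"]
E
python3 - <<'E'
from h import *
a=snapshot("top");b=snapshot("side")
im=np.hstack([a["color"],b["color"]]);
save(a,"top1.png",None,1.5);save(b,"side1.png",None,1.5)
print(a["pose"],a["fx"]);print(b["pose"]);print(telemetry.sense())
E
```

```text
[[ 9.48318980e-03 -9.93503220e-01  1.13408205e-01  3.73866446e+02]
 [-9.99591146e-01 -6.35919880e-03  2.78765374e-02 -1.58724550e+01]
 [-2.69742443e-02 -1.13626196e-01 -9.93157328e-01  1.18584890e+03]
 [ 0.00000000e+00  0.00000000e+00  0.00000000e+00  1.00000000e+00]] 381.7276469152907
[[ 9.28089530e-01 -2.77484715e-01  2.48298322e-01  2.14756380e+02]
 [-3.72064015e-01 -7.17531337e-01  5.88826927e-01 -6.84450478e+02]
 [ 1.47713545e-02 -6.38866976e-01 -7.69175398e-01  9.74144316e+02]
 [ 0.00000000e+00  0.00000000e+00  0.00000000e+00  1.00000000e+00]]
{'time_s': 0.1, 'qpos': array([ 1.16602458e+00,  3.42652385e-01,  1.52491497e+00, -2.56703684e-06,
        1.27538812e+00, -1.45992825e-01]), 'qvel': array([-0.00118661, -0.00166404, -0.00224959,  0.00027744, -0.00092501,
       -0.00073795]), 'effort': array([ 1.25559502e-03, -4.32011926e+01, -2.44689399e+01,  7.18355994e-02,
        5.26324112e-02, -4.84924237e-05]), 'tool_pos': array([134.18126126, 507.19415419, 226.11707631]), 'ee_rot': array([-1.84104000e-04,  1.29028329e-01,  9.91640674e-01, -6.56068907e-04]), 'force': array([ 0.89806378, -0.06029955, -0.60627309]), 'wrist_torque': array([ 0.07220998, -0.04334297, -0.02650237]), 'gripper_force': 0.0, 'finger_gap': 91.76723431124067}
```

View pics/top1.png

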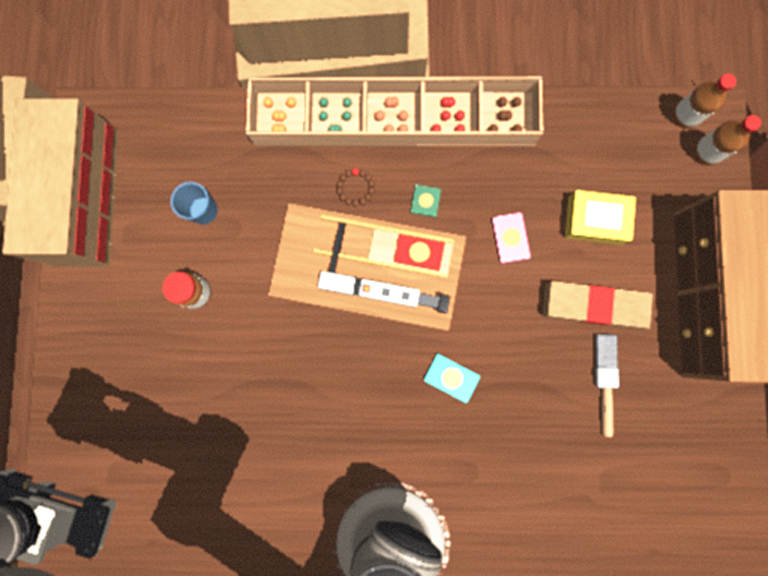

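View pics/side1.png

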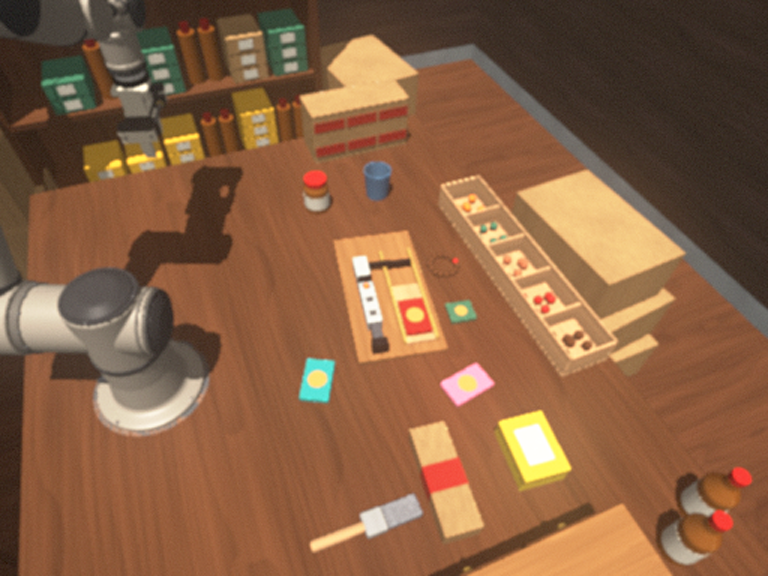

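The top view has four plaques: red (420,252), cyan (452,378), pink (511,237) and green (425,200). Only the red one has a brass disc and lies on the deck between the guides. The pin is near (367,288). I'll confirm this in an enlarged crop and measure.

```bash
cat > m.py <<'E'
from h import *
def blobs(s,lo,hi,roi,n=1):
    hsv=cv2.cvtColor(np.ascontiguousarray(s["color"]),cv2.COLOR_RGB2HSV)
    m=cv2.inRange(hsv,np.array(lo),np.array(hi));k=np.zeros_like(m);x0,y0,x1,y1=roi;k[y0:y1,x0:x1]=255
    m&=k;c,_=cv2.findContours(m,cv2.RETR_EXTERNAL,cv2.CHAIN_APPROX_NONE)
    return sorted(c,key=cv2.contourArea)[::-1][:n],m
E
python3 - <<'E'
from m import *
s=snapshot("top");save(s,"crop1.png",(170,125,320,225),5)
c,m=blobs(s,(0,170,90),(6,255,255),(255,150,305,190))
c=cv2.convexHull(np.vstack(c));r=cv2.minAreaRect(c);print("plaque",r)
P=[ray(s,*p,32)[:2] for p in cv2.boxPoints(r)];print(np.round(P),np.round(np.mean(P,0),1))
# brass guide / dark parts: board outline by saturation/value
hsv=cv2.cvtColor(s["color"],cv2.COLOR_RGB2HSV)
for u,v in [(200,150),(230,205),(190,180),(160,190),(244,192),(243,191),(250,160)]:print((u,v),hsv[v,u])
print(hsv[188:196,238:250].tolist())
E
```

```text
plaque ((278.88458251953125, 167.57693481445312), (29.417417526245117, 17.65045166015625), 11.309932708740234)
[[ 559.   -5.]
 [ 613.  -15.]
 [ 595. -103.]
 [ 542.  -93.]] [577.3 -54. ]
(200, 150) [ 15 130 245]
(230, 205) [ 15 129 245]
(190, 180) [ 15 128 241]
(160, 190) [ 11 138 161]
(244, 192) [ 27 124 255]
(243, 191) [ 18 154 255]
(250, 160) [ 26  54 255]
[[[160, 10, 75], [0, 7, 75], [30, 9, 171], [0, 0, 255], [0, 0, 255], [0, 0, 255], [0, 0, 255], [0, 0, 255], [0, 0, 255], [0, 0, 255], [0, 0, 255], [0, 0, 255]], [[12, 16, 78], [0, 3, 86], [13, 14, 170], [30, 2, 255], [30, 3, 237], [9, 11, 240], [12, 10, 248], [45, 2, 250], [90, 3, 255], [0, 0, 255], [0, 0, 255], [0, 0, 255]], [[130, 9, 83], [15, 10, 106], [21, 10, 174], [30, 5, 232], [7, 67, 227], [10, 131, 251], [14, 122, 255], [10, 94, 249], [8, 21, 239], [90, 2, 255], [0, 0, 255], [0, 0, 255]], [[0, 11, 90], [18, 9, 142], [21, 8, 226], [15, 22, 236], [10, 119, 253], [18, 154, 255], [22, 145, 255], [18, 144, 255], [14, 60, 249], [0, 0, 255], [0, 0, 255], [0, 0, 255]], [[170, 9, 87], [15, 13, 157], [38, 4, 250], [9, 21, 239], [12, 127, 255], [21, 147, 255], [27, 124, 255], [21, 142, 255], [14, 56, 252], [0, 0, 255], [0, 0, 255], [0, 0, 255]], [[18, 14, 91], [20, 17, 184], [0, 0, 255], [10, 3, 238], [9, 111, 239], [16, 147, 255], [21, 142, 255], [17, 147, 255], [12, 42, 250], [0, 0, 255], [0, 0, 255], [0, 0, 255]], [[150, 6, 91], [21, 16, 202], [0, 0, 255], [90, 1, 255], [10, 16, 237], [12, 46, 249], [14, 67, 251], [12, 78, 244], [13, 7, 248], [0, 0, 255], [0, 0, 255], [0, 0, 255]], [[0, 0, 97], [33, 13, 204], [0, 0, 255], [0, 0, 255], [0, 0, 255], [0, 0, 255], [0, 0, 255], [90, 2, 255], [0, 0, 255], [0, 0, 255], [0, 0, 255], [0, 0, 255]]]
```

View pics/crop1.png

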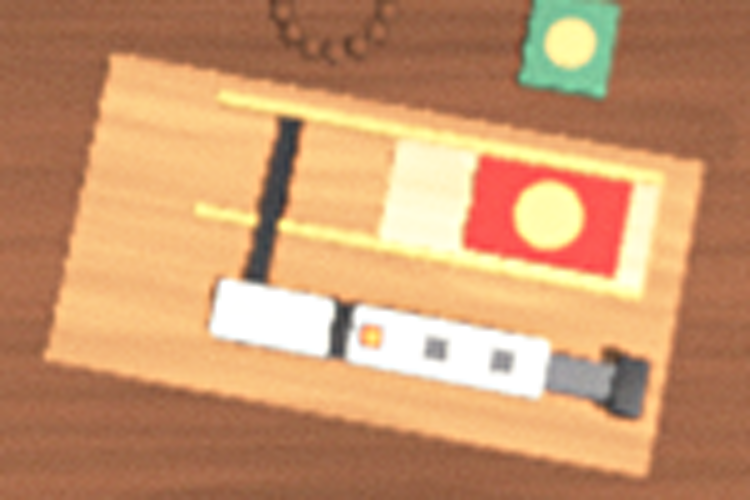

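The crop shows the red plaque with the brass disc on the deck at crop (550,215). The orange pin is at (371,336), just right of the black lug at (342,330), and the stop is at (275,200). Next I'll fit the tray pose.

```bash
cat > fit.py <<'E'
from m import *
s=snapshot("top");hsv=cv2.cvtColor(s["color"],cv2.COLOR_RGB2HSV)
m=((hsv[:,:,2]>205)).astype(np.uint8)*255
k=np.zeros_like(m);k[125:228,170:322]=255;m&=k
c=max(cv2.findContours(m,cv2.RETR_EXTERNAL,cv2.CHAIN_APPROX_NONE)[0],key=cv2.contourArea)
B=np.array([ray(s,p[0],p[1],14)[:2] for p in c[:,0]],np.float32)
r=cv2.minAreaRect(B);print("board",r)
c4=cv2.boxPoints(r)
e=[c4[1]-c4[0],c4[2]-c4[1]];L=max(e,key=np.linalg.norm);L=L*np.sign(L[1])
yaw=np.arctan2(-L[0],L[1]);O=np.array(r[0])
R=np.array([[np.cos(yaw),-np.sin(yaw)],[np.sin(yaw),np.cos(yaw)]])
print("yaw",yaw,np.degrees(yaw),"pin pred",O+R@[-50,-10],"plaque lane step",O+R@[45,0])
def orange(s,z,roi):
    h=cv2.cvtColor(s["color"],cv2.COLOR_RGB2HSV);x0,y0,x1,y1=roi
    w=np.clip(h[y0:y1,x0:x1,1].astype(float)-20,0,130);w[h[y0:y1,x0:x1,2]<150]=0
    v,u=np.mgrid[y0:y1,x0:x1];u,v=(u*w).sum()/w.sum(),(v*w).sum()/w.sum()
    return u,v,ray(s,u,v,z)
print("top pin",orange(s,54,(241,189,249,196)))
b=snapshot("side")
print("side pin at pred",proj(b,[*(O+R@[-50,-10]),54]))
C,_=blobs(b,(0,150,80),(12,255,255),(235,180,255,202),3)
for q in C: print(cv2.boundingRect(q),cv2.contourArea(q))
x=[ray(s,*p,32)[:2] for p in [(278.9,167.6)]][0];print("plaque in tray",R.T@(x-O))
E
python3 fit.py
```

```text
board ((550.371826171875, 51.32933044433594), (380.02471923828125, 199.68145751953125), 79.45709991455078)
yaw -0.18400845 -10.542907 pin pred [499.3861993   50.64673895] plaque lane step [594.61214411  43.0955992 ]
top pin (np.float64(243.74077817079333), np.float64(191.78170793329966), array([499.53499484,  51.33670466,  54.        ]))
side pin at pred (np.float64(243.11213624394645), np.float64(189.33696752834325))
plaque in tray [ 45.58026549 -98.74554986]
```

```bash
cat > go.py <<'E'
import sys
from h import *
from scipy.spatial.transform import Rotation as Ro
O=np.array([550.4,51.5]);yaw=-0.184
R2=np.array([[np.cos(yaw),-np.sin(yaw)],[np.sin(yaw),np.cos(yaw)]])
s=telemetry.sense();q=s["ee_rot"];R=Ro.from_quat([q[1],q[2],q[3],q[0]]).as_matrix();p=s["tool_pos"]
print("tray pos",np.round(R2.T@(p[:2]-O),1),"z",round(p[2],1),"F tray",np.round(R2.T@s["force"][:2],1),round(s["force"][2],1),"t",round(s["time_s"],2),"gap",round(s["finger_gap"],1))
if len(sys.argv)>3:
    t=[float(a) for a in sys.argv[1:4]];w=np.array([*(O+R2@t[:2]),t[2]])
    d=R.T@(w-p)/150
    a=np.arctan2(R[1,0],R[0,0])-(yaw+np.pi/2)
    print("dxyz",np.round(d,3),"twist",round(((a+np.pi)%(2*np.pi)-np.pi)/0.5,3))
E
python3 go.py -50 -11 150
```

```text
tray pos [-492.5  372. ] z 226.4 F tray [0.1 0.2] 0.0 t 0.25 gap 91.9
dxyz [-3.133 -2.326  0.511] twist 2.992
```

```bash
python3 -m handwheel '[{"dx":-1,"dy":-0.74,"twist":1},{"dx":-1,"dy":-0.74,"twist":1},{"dx":-1,"dy":-0.74,"twist":1},{"dx":-1,"dy":-0.74,"twist":1}]' -1 20; python3 go.py -50 -11 150
```

```text
tray pos [-492.5  372. ] z 226.4 F tray [0.1 0.2] 0.0 t 0.25 gap 91.9
dxyz [-3.133 -2.326  0.511] twist 2.992invalid input at $[0]: expected keys dx, dy, dz, twist
```

All four keys are required.

```bash
python3 -m handwheel '[{"dx":-1,"dy":-0.74,"dz":0,"twist":1},{"dx":-1,"dy":-0.74,"dz":0,"twist":1},{"dx":-1,"dy":-0.74,"dz":0,"twist":1},{"dx":-1,"dy":-0.74,"dz":0,"twist":1}]' -1 20; python3 go.py -50 -11 150
```

```text
time_s: 0.75
tool_pos: [253.1, 359.2, 226.9]
ee_rot: [0.0, 0.374, 0.928, -0.0]
force: [-0.9, -0.2, -0.4]
finger_gap: 56.4
gripper_force: 0.0
tray pos [-348.6  248.1] z 226.9 F tray [-0.9 -0.3] -0.4 t 0.75 gap 56.4
dxyz [-2.612 -0.349  0.514] twist 1.978
```

```bash
python3 -m handwheel '[{"dx":-1,"dy":-0.13,"dz":0,"twist":1},{"dx":-1,"dy":-0.13,"dz":0,"twist":1},{"dx":-1,"dy":-0.13,"dz":0,"twist":1},{"dx":-1,"dy":-0.13,"dz":0,"twist":1}]' -1 20; python3 go.py -50 -11 150
```

```text
time_s: 1.25
tool_pos: [347.0, 244.2, 226.7]
ee_rot: [-0.0, 0.589, 0.808, 0.0]
force: [-0.7, -0.2, 0.1]
finger_gap: 16.7
gripper_force: 0.0
tray pos [-235.2  152.2] z 226.7 F tray [-0.7 -0.3] 0.1 t 1.25 gap 16.7
dxyz [-1.544  0.57   0.511] twist 0.989
```

```bash
python3 -m handwheel '[{"dx":-1,"dy":0.37,"dz":0,"twist":0.99},{"dx":-1,"dy":0.37,"dz":0,"twist":0.99},{"dx":-1,"dy":0.37,"dz":0,"twist":0.99},{"dx":-1,"dy":0.37,"dz":0,"twist":0.99}]' -1 20; python3 go.py -50 -11 150
```

```text
time_s: 1.75
tool_pos: [446.0, 118.9, 226.4]
ee_rot: [-0.0, 0.769, 0.64, 0.0]
force: [-0.1, 0.6, -0.0]
finger_gap: 0.4
gripper_force: 0.0
tray pos [-115.    47.1] z 226.4 F tray [-0.2  0.5] -0.0 t 1.75 gap 0.4
dxyz [-0.388  0.433  0.509] twist 0.003
```

```bash
python3 -m handwheel '[{"dx":-0.388,"dy":0.433,"dz":0,"twist":0},{"dx":-0.388,"dy":0.433,"dz":0.3,"twist":0},{"dx":-0.388,"dy":0.433,"dz":0.7,"twist":0.0},{"dx":-0.388,"dy":0.433,"dz":0.85,"twist":0},{"dx":-0.388,"dy":0.433,"dz":0.85,"twist":0}]' -1 20; python3 go.py -50 -11 48
python3 - <<'E'
from h import *
s=snapshot("side");save(s,"side2.png",(195,130,315,250),5)
E
```

```text
time_s: 2.38
tool_pos: [496.8, 51.9, 97.7]
ee_rot: [-0.002, 0.767, 0.641, -0.001]
force: [-0.4, 1.0, 0.4]
finger_gap: 0.3
gripper_force: 0.0
tray pos [-52.8  -9.4] z 97.7 F tray [-0.6  0.9] 0.4 t 2.38 gap 0.3
dxyz [-0.011  0.02   0.331] twist 0.011
```

View pics/side2.png

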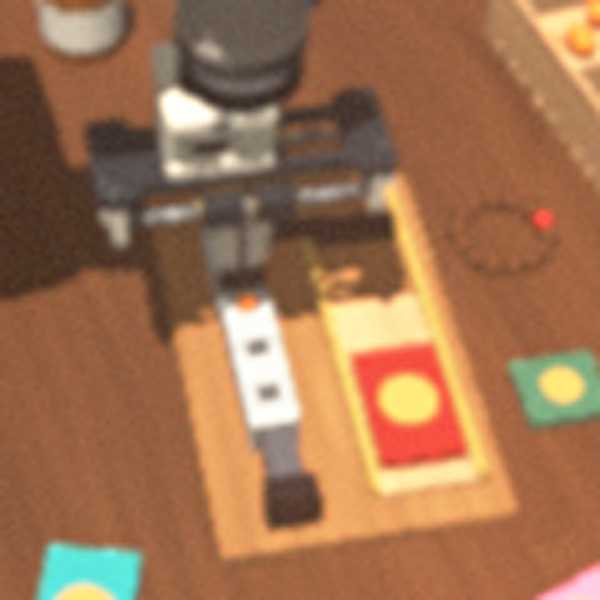

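The closed fingertips at (245,280) hang just above the orange pin at (248,300), in line with the sleeve. I'll lower to just above the lug and let the arm settle.

```bash
python3 -m handwheel '[{"dx":0,"dy":0,"dz":0.2,"twist":0},{"dx":0,"dy":0,"dz":0.2,"twist":0},{"dx":0,"dy":0,"dz":0.2,"twist":0},{"dx":0,"dy":0,"dz":0.2,"twist":0}]' -1 20; python3 go.py -50 -11 48
```

```text
time_s: 2.92
tool_pos: [499.4, 49.9, 70.7]
ee_rot: [0.001, 0.769, 0.64, 0.001]
force: [-0.1, 0.4, -0.0]
finger_gap: 0.4
gripper_force: 0.0
tray pos [-49.9 -10.9] z 70.7 F tray [-0.2  0.4] -0.0 t 2.92 gap 0.4
dxyz [-0.001 -0.001  0.151] twist 0.003
```

```bash
python3 -m handwheel '[{"dx":0,"dy":0,"dz":0.06,"twist":0},{"dx":0,"dy":0,"dz":0.1,"twist":0},{"dx":0,"dy":0,"dz":0.13,"twist":0},{"dx":0,"dy":0,"dz":0.145,"twist":0},{"dx":0,"dy":0,"dz":0.145,"twist":0}]' -1 20; python3 go.py -50 -11 48
```

```text
time_s: 3.55
tool_pos: [498.6, 49.7, 48.1]
ee_rot: [0.0, 0.769, 0.64, 0.0]
force: [-2.3, -0.7, 10.5]
finger_gap: 0.7
gripper_force: 5.0
tray pos [-50.6 -11.2] z 48.1 F tray [-2.1 -1.1] 10.5 t 3.55 gap 0.7
dxyz [0.002 0.004 0.001] twist 0.002
```

The pin is down flush with 10.5 N at z=48. Now I'll push along +y (tool +x).

```bash
python3 -m handwheel '[{"dx":0.02,"dy":0,"dz":0.005,"twist":0},{"dx":0.04,"dy":0,"dz":0.005,"twist":0},{"dx":0.06,"dy":0,"dz":0.005,"twist":0},{"dx":0.08,"dy":0,"dz":0.005,"twist":0},{"dx":0.10,"dy":0,"dz":0.005,"twist":0}]' -1 20; python3 go.py -50 28 48
```

```text
time_s: 4.18
tool_pos: [501.8, 63.2, 47.8]
ee_rot: [0.001, 0.769, 0.64, -0.0]
force: [-2.8, -6.1, 12.8]
finger_gap: 0.5
gripper_force: 7.1
tray pos [-49.9   2.6] z 47.8 F tray [-1.6 -6.5] 12.8 t 4.17 gap 0.5
dxyz [ 0.169 -0.    -0.002] twist 0.002
```

```bash
python3 -m handwheel '[{"dx":0.03,"dy":0,"dz":-0.01,"twist":0},{"dx":0.06,"dy":0,"dz":-0.015,"twist":0},{"dx":0.09,"dy":0,"dz":-0.015,"twist":0},{"dx":0.12,"dy":0,"dz":-0.015,"twist":0},{"dx":0.14,"dy":0,"dz":-0.015,"twist":0}]' -1 20; python3 go.py -50 31.5 48
```

```text
time_s: 4.8
tool_pos: [505.3, 84.3, 48.6]
ee_rot: [0.0, 0.769, 0.64, -0.0]
force: [1.2, -4.3, -0.7]
finger_gap: 0.4
gripper_force: 2.0
tray pos [-50.3  24. ] z 48.6 F tray [ 2. -4.] -0.7 t 4.8 gap 0.4
dxyz [0.05  0.002 0.004] twist 0.002
```

Next come fine steps towards the next hole, watching the force.

```bash
python3 -m handwheel '[{"dx":0.01,"dy":0,"dz":0,"twist":0},{"dx":0.02,"dy":0,"dz":0,"twist":0},{"dx":0.028,"dy":0,"dz":0,"twist":0},{"dx":0.035,"dy":0,"dz":0,"twist":0},{"dx":0.035,"dy":0,"dz":0,"twist":0}]' -1 20; python3 go.py -50 31.5 48
python3 - <<'E'
from h import *
s=snapshot("side");save(s,"side3.png",(215,160,285,220),8)
E
```

```text
time_s: 5.42
tool_pos: [505.9, 90.5, 49.0]
ee_rot: [-0.0, 0.769, 0.64, 0.0]
force: [0.2, -0.8, -0.8]
finger_gap: 0.2
gripper_force: 0.0
tray pos [-50.9  30.2] z 49.0 F tray [ 0.4 -0.8] -0.8 t 5.42 gap 0.2
dxyz [0.009 0.006 0.006] twist 0.002
```

View pics/side3.png

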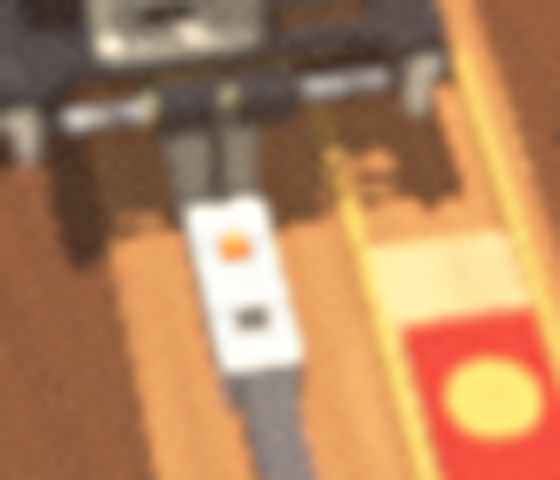

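The picture shows the orange pin in the hole at (235,247), with one dark hole left at (252,318). To check it's locked, I'll nudge the sleeve gently: the force should rise if the pin is out.

```bash
python3 -m handwheel '[{"dx":0.005,"dy":0,"dz":0,"twist":0},{"dx":0.01,"dy":0,"dz":0,"twist":0},{"dx":0.01,"dy":0,"dz":0,"twist":0}]' -1 20; python3 go.py -50 31.5 48
```

```text
time_s: 5.85
tool_pos: [506.2, 91.7, 49.0]
ee_rot: [-0.0, 0.769, 0.64, -0.0]
force: [-0.5, -2.6, 1.5]
finger_gap: 0.4
gripper_force: 1.3
tray pos [-50.8  31.4] z 49.0 F tray [-0.  -2.6] 1.5 t 5.85 gap 0.4
dxyz [0.001 0.005 0.006] twist 0.002
```

```bash
python3 -m handwheel '[{"dx":0.005,"dy":0,"dz":0,"twist":0},{"dx":0.01,"dy":0,"dz":0,"twist":0},{"dx":0.01,"dy":0,"dz":0,"twist":0}]' -1 20; python3 go.py -50 31.5 48
```

```text
time_s: 6.22
tool_pos: [506.6, 93.3, 49.0]
ee_rot: [-0.0, 0.769, 0.64, 0.0]
force: [-1.0, -2.6, 0.2]
finger_gap: 0.5
gripper_force: 1.0
tray pos [-50.8  33.1] z 49.0 F tray [-0.5 -2.8] 0.2 t 6.22 gap 0.5
dxyz [-0.011  0.005  0.006] twist 0.002
```

Run:
```python
from h import *
import importlib
O=np.array([550.4,51.5]);yaw=-0.184
R2=np.array([[np.cos(yaw),-np.sin(yaw)],[np.sin(yaw),np.cos(yaw)]])
s=snapshot("side");t=snapshot("top")
im=cv2.resize(s["color"][160:220,215:285],None,fx=8,fy=8,interpolation=cv2.INTER_CUBIC)
it=cv2.resize(t["color"][170:210,230:290],None,fx=8,fy=8,interpolation=cv2.INTER_CUBIC)
h=max(im.shape[0],it.shape[0]);
cv2.imwrite("pics/s4.png",cv2.resize(np.vstack([np.hstack([im,np.zeros((480,0,3),np.uint8)]),np.pad(it,((0,0),(0,80),(0,0)))])[:,:,::-1],None,fx=.74,fy=.74))
for n,c in(("side",s),("top",t)):
    h=cv2.cvtColor(c["color"],cv2.COLOR_RGB2HSV)
    for nm,yy,zz in(("pin",-10,55),("pin",-10,48),("hole2",-50,48)):
        u,v=proj(c,[*(O+R2@[-50,yy]),zz]);ui,vi=int(round(u)),int(round(v))
        H=h[vi-5:vi+6,ui-5:ui+6].astype(float);V,U=np.mgrid[vi-5:vi+6,ui-5:ui+6]
        w=((H[:,:,1]>70)&(H[:,:,2]>150)&(H[:,:,0]<25)) if nm=="pin" else np.clip(200-H[:,:,2],0,None)*(np.hypot(U-u,V-v)<4.5)
        print(n,nm,zz,np.round((u,v),1),np.round(((U*w).sum()/w.sum(),(V*w).sum()/w.sum()),2),"tray",np.round(R2.T@(ray(c,(U*w).sum()/w.sum(),(V*w).sum()/w.sum(),zz)[:2]-O),1))
```

```text
side pin 55 [243.1 189.1] [241.69 190.88] tray [-56.3 -17. ]
side pin 48 [243.1 190.4] [241.33 191.33] tray [-56.8 -13. ]
side hole2 48 [245.3 199.2] [246.01 198.55] tray [-46.9 -47.7]
top pin 55 [243.9 191.8] [244.33 192.11] tray [-50.7 -11.5]
top pin 48 [244. 192.] [244.33 192.11] tray [-50.  -10.9]
top hole2 48 [257.1 194.6] [256.58 194.3 ] tray [-49.6 -48.3]
```

View pics/s4.png

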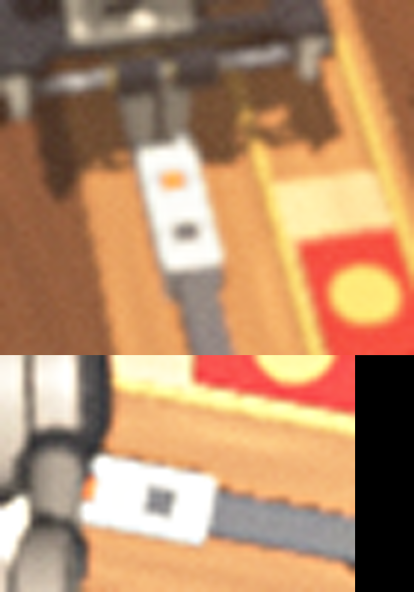

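Run:
```python
from h import *
def pin(a,u0,v0,r):
    h=cv2.cvtColor(a,cv2.COLOR_RGB2HSV).astype(float)[v0-r:v0+r+1,u0-r:u0+r+1];V,U=np.mgrid[v0-r:v0+r+1,u0-r:u0+r+1]
    w=((h[:,:,1]>60)&(h[:,:,0]<26)&(h[:,:,2]>130))*h[:,:,1];return w
a=cv2.resize(cv2.imread("pics/side1.png")[:,:,::-1],(512,384),interpolation=cv2.INTER_AREA)
b=snapshot("side")["color"];b=np.ascontiguousarray(b)
for im in(a,b):
    h=cv2.cvtColor(np.ascontiguousarray(im),cv2.COLOR_RGB2HSV)[184:198,236:252]
    print(h[:,:,1]);print()
```

```text
[[122  65  33  33  40  46  50  50  58  63  96 139 151 151 147 148]
 [136  93  56  53  65  77  80  86  99  94 109 144 153 151 146 147]
 [143 114  77  69  94  94  84  91  90  75  68 106 140 149 149 148]
 [145 122  78  54  51  53  62  90  84  53  34  58 105 137 149 148]
 [147 128  71  34  27  38  72 106 105  75  27  23  63 116 145 147]
 [149 133  70  29  19  35  88 124 129  98  36  12  42  99 142 149]
 [148 137  77  29   9  29 101 153 164 132  53  14  26  80 136 150]
 [149 141  90  35   8  17  78 131 148 115  45  11  15  62 128 151]
 [148 145 110  50  10   9  31  59  66  46  15   6   9  45 112 145]
 [148 147 123  62  12   6   9  14  15  11   5   4   8  36  99 142]
 [148 149 134  79  20   7   5   5   5   5   5   5   6  21  81 132]
 [147 148 142  94  31   9   5   5   5   6   6   5   5  14  61 118]
 [145 147 143 110  45  12   5   5   8   9  10   9   8  12  46 105]
 [149 149 147 124  57  14   7   9  14  16  21  21  15  15  38  95]]

[[102  56  31  30  36  35  34  30  28  15  28  47  89 136 145 146]
 [124  67  27  27  23  15  12  13  10   8  12  40  66 119 140 138]
 [141  80  30  11   9   7   6   5   6   4   5  15  49 102 138 144]
 [145  88  29   8   5   5   6   6   6   6   6  10  48 104 150 151]
 [144 106  46   9   5   7  19  33  38  25  10   7  45 111 151 151]
 [148 132  62  13   6  16  69 111 122  94  31  11  36 103 142 152]
 [148 135  77  21   8  23 100 156 166 131  51  10  22  78 135 147]
 [149 148  91  26   7  14  73 116 116  87  29   7  10  60 125 148]
 [145 145 110  40   7   8  21  40  26  16   8   4   6  46 114 147]
 [145 147 129  57   9   5   8   8   5   3   4   4   6  32 101 141]
 [146 147 137  76  14   7   5   4   4   5   4   4   5  19  79 135]
 [146 149 139  93  27   7   5   5   5   5   5   4   3  10  58 124]
 [147 144 146 112  42   8   4   6   7   9  10   9   7   8  43 106]
 [149 145 145 124  57   9   7   9  15  20  28  25  15  12  33  94]]
```

Run:
```python
from h import *
a=cv2.resize(cv2.imread("pics/side1.png")[:,:,::-1],(512,384),interpolation=cv2.INTER_AREA)
b=np.ascontiguousarray(snapshot("side")["color"])
for im in(a,b):
    g=cv2.cvtColor(np.ascontiguousarray(im),cv2.COLOR_RGB2HSV)[:,:,2].astype(float)
    x=g[193:206,240:251];w=np.clip(190-x,0,None);w[:,:3]=0;w[:,9:]=0
    V,U=np.mgrid[193:206,240:251];print(np.round(x[:,3:9]).astype(int).tolist());print((U*w).sum()/w.sum(),(V*w).sum()/w.sum())
```

```text
[[250, 250, 250, 252, 252, 251], [252, 252, 252, 252, 252, 251], [253, 252, 253, 253, 253, 252], [253, 253, 253, 251, 250, 251], [251, 245, 239, 230, 228, 239], [242, 218, 193, 175, 176, 214], [238, 203, 166, 151, 157, 205], [246, 221, 189, 184, 193, 226], [251, 241, 230, 233, 240, 248], [251, 252, 251, 252, 253, 253], [248, 253, 254, 252, 253, 252], [246, 253, 253, 252, 253, 254], [243, 253, 253, 252, 252, 252]]
246.16666666666666 198.83333333333334
[[252, 252, 253, 252, 253, 251], [253, 252, 252, 253, 253, 252], [253, 253, 253, 253, 254, 253], [253, 253, 253, 252, 251, 253], [250, 240, 228, 221, 223, 237], [241, 217, 173, 157, 166, 215], [240, 203, 157, 149, 160, 212], [248, 228, 204, 197, 213, 234], [251, 248, 246, 248, 250, 251], [253, 253, 254, 254, 254, 254], [251, 255, 255, 255, 255, 254], [243, 255, 253, 251, 248, 244], [209, 220, 219, 210, 207, 202]]
246.02247191011236 198.58426966292134
```

The pin's image is shorter than at the start, so it may not be out. I'll back the hand off for a clear look.

```bash
python3 -m handwheel '[{"dx":-0.02,"dy":0,"dz":0,"twist":0},{"dx":-0.02,"dy":0,"dz":-0.3,"twist":0},{"dx":-0.1,"dy":-0.3,"dz":-0.6,"twist":0},{"dx":-0.2,"dy":-0.6,"dz":-0.6,"twist":0},{"dx":-0.2,"dy":-0.6,"dz":-0.6,"twist":0}]' -1 20; python3 -m handwheel '[{"dx":0,"dy":0,"dz":0,"twist":0},{"dx":0,"dy":0,"dz":0,"twist":0}]' ; python3 go.py
python3 - <<'E'
from h import *
s=snapshot("side");t=snapshot("top");w=snapshot("wrist")
r=lambda im,k:cv2.resize(im,None,fx=k,fy=k,interpolation=cv2.INTER_CUBIC)
a=cv2.resize(cv2.imread("pics/side1.png")[:,:,::-1],(512,384),interpolation=cv2.INTER_AREA)
at=cv2.resize(cv2.imread("pics/top1.png")[:,:,::-1],(512,384),interpolation=cv2.INTER_AREA)
n=np.hstack([r(x[175:210,225:260],7) for x in(a,s["color"])]);n2=np.hstack([r(x[175:210,225:270],6) for x in(at,t["color"])])
W=w["color"];print(n.shape,n2.shape)
left=np.vstack([np.pad(n,((0,0),(0,50),(0,0))),n2])[:, :540]
W=cv2.resize(W,(256,192));
cv2.imwrite("pics/cmp.png",np.hstack([left,np.pad(W,((0,left.shape[0]-192),(0,0),(0,0)))])[:,:,::-1])
cv2.imwrite("pics/wristfull.png",w["color"][:,:,::-1])
def hole(im,z,c):
    g=cv2.cvtColor(np.ascontiguousarray(im),cv2.COLOR_RGB2HSV).astype(float);return g
for nm,im in(("0",at),("1",t["color"])):
    g=cv2.cvtColor(np.ascontiguousarray(im),cv2.COLOR_RGB2HSV).astype(float)[190:199,252:263];wt=np.clip(235-g[:,:,2],0,None)
    V,U=np.mgrid[190:199,252:263];print(nm,(U*wt).sum()/wt.sum(),(V*wt).sum()/wt.sum())
    g=cv2.cvtColor(np.ascontiguousarray(im),cv2.COLOR_RGB2HSV).astype(float)[188:197,239:250];wt=np.clip(g[:,:,1]-30,0,None);wt[:,:2]=0
    V,U=np.mgrid[188:197,239:250];print(" pin",(U*wt).sum()/wt.sum(),(V*wt).sum()/wt.sum(),wt.sum())
E
```

```text
time_s: 7.05
tool_pos: [409.5, 80.1, 139.3]
ee_rot: [-0.001, 0.769, 0.64, -0.0]
force: [0.7, 0.3, 0.4]
finger_gap: 0.5
gripper_force: 0.0
time_s: 7.3
tool_pos: [413.7, 80.2, 138.9]
ee_rot: [0.0, 0.769, 0.639, 0.0]
force: [0.3, 0.4, 0.4]
finger_gap: 0.8
gripper_force: 0.0
tray pos [-139.6    3.2] z 138.9 F tray [0.2 0.5] 0.4 t 7.3 gap 0.8
(245, 490, 3) (210, 540, 3)
0 256.76255319148936 194.3072340425532
 pin 243.70725995316158 191.73887587822014 1708.0
1 256.5581210191083 194.23168789808918
 pin 243.77777777777777 193.57246376811594 414.0
```

View pics/cmp.png

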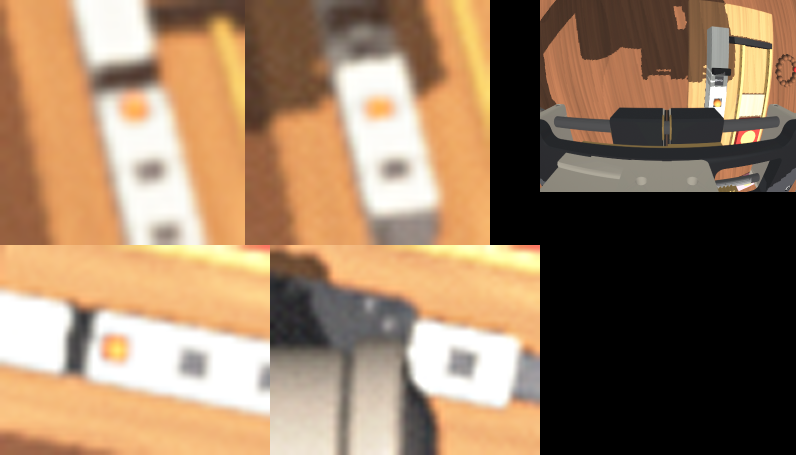

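In the side crops the pin now looks flat and wide at (380,107), where it was a dome at (135,108). The hole is within about 1 mm of its original spot. I'll take a close wrist view.

Run:
```python
import cv2
a=cv2.imread("pics/wristfull.png")[130:230,310:410];cv2.imwrite("pics/wz.png",cv2.resize(a,None,fx=6,fy=6,interpolation=cv2.INTER_CUBIC))
```

```text
(no output)
```

View pics/wz.png

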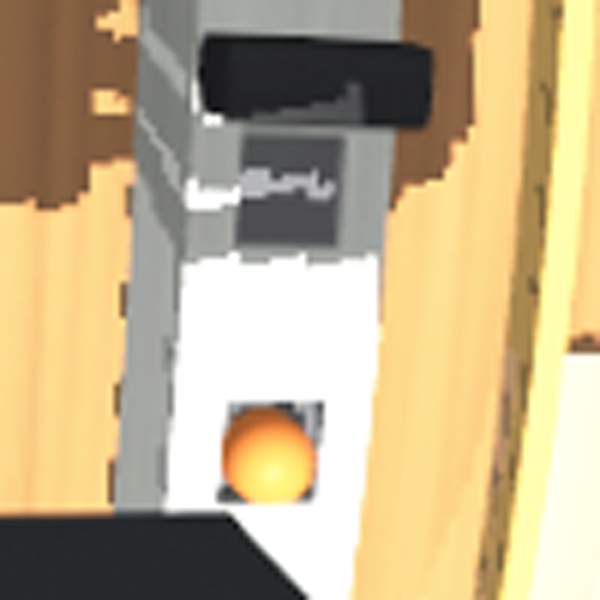

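Run:
```python
from h import *
O=np.array([550.4,51.5]);yaw=-0.184
R2=np.array([[np.cos(yaw),-np.sin(yaw)],[np.sin(yaw),np.cos(yaw)]])
s=snapshot("wrist");P=np.array(s["pose"]);print("cam tray",R2.T@(P[:2,3]-O),P[2,3],"axis",P[:3,2],s["fx"])
def fp(p):
    c=P[:3,:3].T@(np.array(p)-P[:3,3]);th=np.arctan2(np.hypot(c[0],c[1]),c[2]);r=s["fx"]*th;a=np.arctan2(c[1],c[0])
    return np.round((np.array([s["cx"]+r*np.cos(a),s["cy"]+r*np.sin(a)])-[310,130])*6,0)
T=lambda x,y,z:fp([*(O+R2@[x,y]),z])
for z in(45.5,48,55):print(z,"pin",T(-50,-10,z),"edges",T(-57,-10,z-3)[0],T(-43,-10,z-3)[0])
for y0 in(-10,30):
  for dy in (0,1.5):print("hole",y0+dy,[T(-50+a,y0+dy+b,48).tolist() for a,b in((-8.5,-8.5),(-8.5,8.5),(8.5,8.5),(8.5,-8.5))])
print("lug face top",T(-50,41,62),T(-50,42.5,62))
```

```text
cam tray [-140.27375443   69.09533937] 297.48397451424404 axis [-0.04595635 -0.24393373 -0.96870241] 297.3186396354542
45.5 pin [248. 460.] edges 200.0 284.0
48 pin [253. 465.] edges 204.0 289.0
55 pin [267. 479.] edges 218.0 304.0
hole -10 [[196.0, 519.0], [205.0, 411.0], [310.0, 411.0], [299.0, 517.0]]
hole -8.5 [[197.0, 509.0], [206.0, 402.0], [311.0, 401.0], [300.0, 508.0]]
hole 30 [[217.0, 261.0], [223.0, 146.0], [330.0, 150.0], [323.0, 262.0]]
hole 31.5 [[217.0, 251.0], [224.0, 136.0], [331.0, 140.0], [323.0, 253.0]]
lug face top [311. 143.] [312. 133.]
```

The evidence is mixed: the pin may be slightly recessed with the hole about 1.5 mm too far. I'll move the hand to the +y side, clear of the top view, and compare again.

```bash
python3 -m handwheel '[{"dx":0.3,"dy":0,"dz":-0.1,"twist":0},{"dx":0.7,"dy":0,"dz":-0.1,"twist":0},{"dx":0.75,"dy":0,"dz":-0.1,"twist":0},{"dx":0.75,"dy":0,"dz":-0.1,"twist":0}]'>/dev/null; python3 go.py -50 75 100
cat > pc.py <<'E'
from h import *
O=np.array([550.4,51.5]);yaw=-0.184
R2=np.array([[np.cos(yaw),-np.sin(yaw)],[np.sin(yaw),np.cos(yaw)]])
def load(n):return cv2.resize(cv2.imread(f"pics/{n}1.png")[:,:,::-1],(512,384),interpolation=cv2.INTER_AREA)
for n,b in(("top",(238,186,250,198)),("side",(239,184,250,195))):
    x0,y0,x1,y1=b
    for im in(load(n),snapshot(n)["color"]):
        g=cv2.cvtColor(np.ascontiguousarray(im),cv2.COLOR_RGB2HSV)[y0:y1,x0:x1].astype(int)
        print(n);print(g[:,:,1])
E
python3 pc.py
```

```text
tray pos [-141.1  115.6] z 153.5 F tray [-0.5  0.1] 0.4 t 8.0 gap 0.5
dxyz [-0.272  0.607  0.356] twist 0.005
top
[[ 44  47  38  23  14  28  49  59  72  82 103 119]
 [  4   4   8   2   0   1   5   6   8  10  18  39]
 [ 11   3  12   2   1   2   1   1   0   0   1   1]
 [  0   6   9   3   6  16  15   8   1   1   0   0]
 [  6   5   8  11  75 121 119  94  25   1   0   0]
 [  6  13   9  23 115 153 148 140  56   6   0   0]
 [  8  11   5  24 123 149 136 137  57   6   0   0]
 [ 11  13   1  12 107 139 139 135  46   4   0   0]
 [  8  12   1   1  21  47  67  65  11   0   0   0]
 [  5  10   1   0   1   5   9   8   1   0   0   0]
 [ 56  24   3   1   2   1   0   0   0   0   0   0]
 [115  76  36  15  10   6   3   2   0   1   1   0]]
top
[[  0   0   0   3   8  35  50  61  82  87 112 131]
 [  0   0   0   0   0   0   0   0   3   5  13  43]
 [  1   0   0   0   0   0   0   0   0   0   0   0]
 [  1   0   0   3   2  12  12   3   3   0   0   0]
 [  1   0   0   3  81 138 127 103  18   0   0   0]
 [  0   0   0   9 138 161 149 144  51   0   0   0]
 [  0   0   0  24 147 155 134 126  31   0   0   0]
 [  0   0   
[... 589 characters left out ...]
17  78 131 148 115  45  11  15  62]
 [ 50  10   9  31  59  66  46  15   6   9  45]
 [ 62  12   6   9  14  15  11   5   4   8  36]
 [ 79  20   7   5   5   5   5   5   5   6  21]]
side
[[  6   9   9   9  10   6   4   6  44 114 143]
 [  5   4   5   5   5   4   3   5  29  93 140]
 [  6   4   4   3   4   4   3   4  17  79 134]
 [  9   5   5   5   6   6   4   4   8  59 125]
 [  9   5   5  19  32  37  26   8   8  45 112]
 [ 12   8  16  66 107 118  93  27  11  33  98]
 [ 21   8  22  97 159 162 132  52  12  19  81]
 [ 31   7  15  68 113 111  85  32   7  11  57]
 [ 41   9   5  23  33  24  16   8   3   6  40]
 [ 56   9   4   7   7   4   3   4   3   4  29]
 [ 72  16   5   4   4   4   4   4   3   5  17]]
```

The side view confirms the pin is recessed. The hole's -y edge clips it, so the sleeve went slightly too far. I'll push the lug back gently from its +y side until the pin pops.

```bash
python3 -m handwheel '[{"dx":-0.29,"dy":0.3,"dz":0,"twist":0},{"dx":-0.29,"dy":0.607,"dz":0.2,"twist":0},{"dx":-0.29,"dy":0.607,"dz":0.5,"twist":0},{"dx":-0.29,"dy":0.607,"dz":0.5,"twist":0},{"dx":-0.29,"dy":0.607,"dz":0.5,"twist":0}]'; python3 go.py -50 69 52
```

```text
time_s: 8.72
tool_pos: [515.0, 130.9, 80.3]
ee_rot: [0.0, 0.769, 0.639, 0.0]
force: [0.6, 0.3, -0.1]
finger_gap: 0.4
gripper_force: 0.0
tray pos [-49.3  71.6] z 80.3 F tray [0.6 0.4] -0.1 t 8.72 gap 0.4
dxyz [-0.017 -0.005  0.188] twist 0.0
```

```bash
python3 -m handwheel '[{"dx":0,"dy":0,"dz":0.1,"twist":0},{"dx":0,"dy":0,"dz":0.18,"twist":0},{"dx":-0.02,"dy":0,"dz":0.18,"twist":0},{"dx":-0.03,"dy":0,"dz":0.18,"twist":0},{"dx":-0.03,"dy":0,"dz":0.18,"twist":0}]'; python3 go.py -50 63.5 52
```

```text
time_s: 9.35
tool_pos: [514.1, 126.9, 52.3]
ee_rot: [0.0, 0.769, 0.639, 0.0]
force: [-0.0, -0.4, -0.2]
finger_gap: 0.7
gripper_force: 0.0
tray pos [-49.4  67.5] z 52.3 F tray [ 0.  -0.4] -0.2 t 9.35 gap 0.7
dxyz [-0.027 -0.004  0.002] twist 0.002
```

```bash
python3 -m handwheel '[{"dx":-0.01,"dy":0,"dz":0,"twist":0},{"dx":-0.02,"dy":0,"dz":0,"twist":0},{"dx":-0.02,"dy":0,"dz":0,"twist":0}]' |grep -E "force"; python3 go.py;python3 -m handwheel '[{"dx":-0.005,"dy":0,"dz":0,"twist":0},{"dx":-0.005,"dy":0,"dz":0,"twist":0}]' |grep -E "^force"; python3 go.py;python3 -m handwheel '[{"dx":-0.005,"dy":0,"dz":0,"twist":0},{"dx":-0.005,"dy":0,"dz":0,"twist":0}]' |grep -E "^force"; python3 go.py; python3 pc.py | tail -12
```

```text
force: [-0.5, 2.1, 1.3]
gripper_force: 1.1
tray pos [-49.4  64.7] z 52.3 F tray [-0.9  2. ] 1.3 t 9.72 gap 0.4
force: [0.9, 3.6, 1.9]
tray pos [-49.5  64. ] z 52.2 F tray [0.2 3.7] 1.9 t 9.97 gap 0.3
force: [1.6, 6.4, 2.2]
tray pos [-49.4  63.7] z 52.2 F tray [0.4 6.6] 2.2 t 10.22 gap 0.6
side
[[  6  12  15  14  14  10   6   7  45 111 147]
 [  6   6   8   8   8   6   3   6  32  97 142]
 [  7   5   4   5   4   4   4   3  19  79 135]
 [  8   5   4   4   7   5   4   4  11  64 129]
 [  7   4   4  11  25  25  15   6  10  52 118]
 [ 12   6  10  37  86  95  69  25  14  36  99]
 [ 19   9  20  80 144 166 133  57  11  21  78]
 [ 29   8  14  77 151 179 143  56   9  12  61]
 [ 45   8   9  40  88  96  72  24   7   7  45]
 [ 59  11   6  11  16  15  10   7   4   6  30]
 [ 74  16   6   5   4   3   4   5   3   4  19]]
```

```bash
for i in 1; do python3 -m handwheel '[{"dx":-0.005,"dy":0,"dz":0,"twist":0},{"dx":-0.005,"dy":0,"dz":0,"twist":0}]' >/dev/null; python3 go.py; python3 -m handwheel '[{"dx":-0.005,"dy":0,"dz":0,"twist":0},{"dx":-0.005,"dy":0,"dz":0,"twist":0}]' >/dev/null; python3 go.py; done; python3 pc.py | tail -11
```

```text
tray pos [-49.4  63.5] z 52.2 F tray [0.3 9.4] 2.1 t 10.57 gap 0.1
tray pos [-49.4  63.3] z 52.2 F tray [-0.3 10.8] 1.3 t 10.82 gap 0.3
[[  7  13  18  20  15  14   6   8  44 113 146]
 [  5   7   8   8  10   6   4   4  30  97 142]
 [  6   4   5   4   5   5   4   4  19  78 136]
 [  9   4   4   5   5   6   4   3  11  59 124]
 [ 11   5   4  11  25  26  13   6   9  46 112]
 [ 11   7  11  38  87  99  68  23  11  35 101]
 [ 20   8  21  80 141 165 131  54  10  18  82]
 [ 29   8  15  80 157 177 140  60   9  11  63]
 [ 45   8   9  40  87  98  71  24   7   7  45]
 [ 56  10   6  11  16  14  11   7   4   5  30]
 [ 78  16   6   5   4   5   4   5   4   5  18]]
```

Run:
```python
from h import *
O=np.array([550.4,51.5]);yaw=-0.184
R2=np.array([[np.cos(yaw),-np.sin(yaw)],[np.sin(yaw),np.cos(yaw)]])
s=snapshot("wrist");P=np.array(s["pose"])
def fp(p):
    c=P[:3,:3].T@(np.array(p)-P[:3,3]);th=np.arctan2(np.hypot(c[0],c[1]),c[2]);r=s["fx"]*th;a=np.arctan2(c[1],c[0])
    return np.array([s["cx"]+r*np.cos(a),s["cy"]+r*np.sin(a)])
u,v=fp([*(O+R2@[-50,-10]),52]).astype(int);print(u,v)
b=snapshot("side")["color"];a=cv2.resize(cv2.imread("pics/side1.png")[:,:,::-1],(512,384),interpolation=cv2.INTER_AREA)
r=lambda im,k:cv2.resize(im,None,fx=k,fy=k,interpolation=cv2.INTER_CUBIC)
v0=max(0,min(384-90,v-45));u0=max(0,min(512-90,u-45))
w=r(s["color"][v0:v0+90,u0:u0+90],4)
q=[r(np.ascontiguousarray(x[178:208,228:258]),12) for x in(a,b)]
w2=cv2.resize(s["color"],(360,240))
cv2.imwrite("pics/z9.png",np.vstack([np.hstack([q[1],w]),np.hstack([cv2.resize(q[0],(240,240)),w2,np.zeros((240,120,3),np.uint8)])])[:,:,::-1])
```

```text
252 330
```

View pics/z9.png

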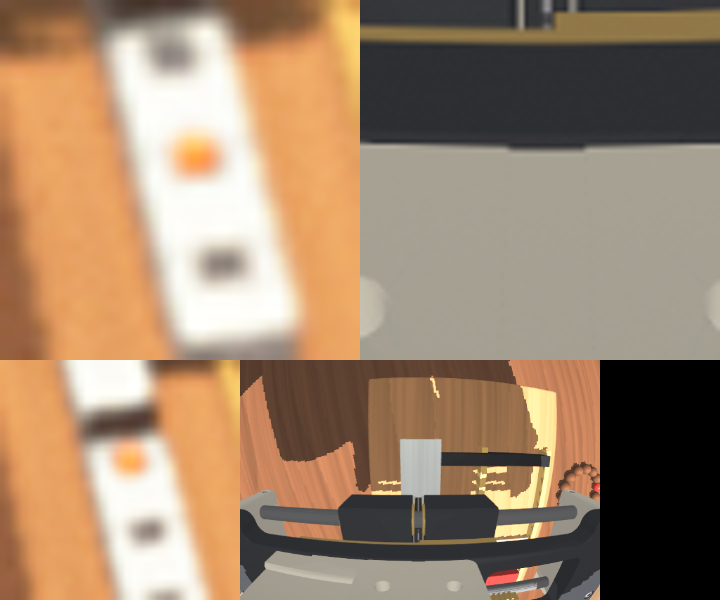

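The pin looks domed again at (195,155) but sits lower than at the start. The sideways load may be holding it, so I'll release it and measure again.

```bash
python3 -m handwheel '[{"dx":0.02,"dy":0,"dz":0,"twist":0},{"dx":0.05,"dy":0,"dz":0,"twist":0},{"dx":0.05,"dy":0,"dz":0,"twist":0}]' >/dev/null; python3 go.py; python3 pc.py | tail -11
python3 - <<'E'
from h import *
b=snapshot("side");
O=np.array([550.4,51.5]);yaw=-0.184
R2=np.array([[np.cos(yaw),-np.sin(yaw)],[np.sin(yaw),np.cos(yaw)]])
for y,z in((-10,55),(-17,48),(-17,45.5),(-3,52),(-3,45.5),(-18.5,48),(-1.5,48),(1,48),(1,62)):print(y,z,np.round(proj(b,[*(O+R2@[-50,y]),z]),1))
g=cv2.cvtColor(b["color"],cv2.COLOR_RGB2HSV)[184:204,239:252,2];print(g)
E
```

```text
tray pos [-50.   68.9] z 51.7 F tray [0.8 0.5] 0.2 t 11.4 gap 0.5
[[  7  12  15  17  15  10   5   6  44 116 147]
 [  7   6   6   9   7   6   4   5  30  98 141]
 [  6   4   5   5   4   5   4   4  19  78 137]
 [  8   4   4   4   5   7   3   2   9  62 123]
 [  7   5   4  10  24  23  14   6   9  47 113]
 [ 12   7  11  41  85  97  67  23  12  35  97]
 [ 20   8  19  80 140 164 129  55  13  21  79]
 [ 31   8  14  79 153 174 142  60   9  10  60]
 [ 43   8   8  35  87  92  74  26   7   7  45]
 [ 60  10   5   8  14  13  12   7   3   6  29]
 [ 73  15   5   3   3   4   5   4   5   4  19]]
-10 55 [243.1 189.1]
-17 48 [243.5 191.9]
-17 45.5 [243.5 192.4]
-3 52 [242.7 188.2]
-3 45.5 [242.7 189.4]
-18.5 48 [243.6 192.3]
-1.5 48 [242.7 188.6]
1 48 [242.5 188.1]
1 62 [242.5 185.4]
[[252 245 234 230 237 247 253 251 242 233 235 235 236]
 [253 253 252 252 253 253 253 252 245 237 235 234 237]
 [252 254 253 253 252 253 252 252 249 240 235 234 236]
 [248 254 253 252 252 252 252 253 250 244 235 236 235]
 [246 253 253 253 253 253 252 251 250 245 237 234 234]
 [236 250 250 253 255 255 254 247 246 243 234 233 234]
 [226 246 247 252 255 255 254 244 245 243 238 234 235]
 [220 245 248 250 254 255 248 237 244 249 243 236 234]
 [215 246 250 246 247 247 239 238 250 252 246 237 233]
 [216 242 252 251 250 249 248 250 252 252 244 236 232]
 [213 236 251 253 253 253 252 252 253 252 246 237 233]
 [202 223 250 254 253 253 253 253 253 253 250 244 237]
 [201 215 246 253 253 254 254 254 253 253 252 246 236]
 [214 215 243 253 253 252 251 249 245 247 250 244 236]
 [223 205 233 249 247 234 223 206 206 226 245 245 236]
 [225 199 220 245 243 210 165 152 157 208 243 250 242]
 [227 198 215 244 247 217 163 158 168 211 247 251 243]
 [230 207 212 245 250 235 217 215 224 237 250 252 248]
 [234 219 210 238 252 251 249 250 251 252 253 253 251]
 [235 227 206 228 251 254 254 254 254 254 254 254 252]]
```

```bash
python3 -m handwheel '[{"dx":0,"dy":0,"dz":-0.39,"twist":0},{"dx":-0.1,"dy":-0.3,"dz":-0.39,"twist":0},{"dx":-0.4,"dy":-0.533,"dz":-0.39,"twist":0},{"dx":-0.8,"dy":-0.533,"dz":-0.39,"twist":0},{"dx":-0.966,"dy":-0.533,"dz":-0.39,"twist":0}]' >/dev/null;  python3 -m handwheel '[{"dx":0,"dy":0,"dz":0,"twist":0},{"dx":0,"dy":0,"dz":0,"twist":0}]'>/dev/null;python3 go.py
cat > wr.py <<'E'
from h import *
O=np.array([550.4,51.5]);yaw=-0.184
R2=np.array([[np.cos(yaw),-np.sin(yaw)],[np.sin(yaw),np.cos(yaw)]])
s=snapshot("wrist");P=np.array(s["pose"]);print("cam tray",R2.T@(P[:2,3]-O),P[2,3])
def fp(p):
    c=P[:3,:3].T@(np.array(p)-P[:3,3]);th=np.arctan2(np.hypot(c[0],c[1]),c[2]);r=s["fx"]*th;a=np.arctan2(c[1],c[0])
    return np.array([s["cx"]+r*np.cos(a),s["cy"]+r*np.sin(a)])
T=lambda x,y,z:fp([*(O+R2@[x,y]),z])
u0,v0=(T(-50,-10,48)-30).astype(int);print(u0,v0)
for z in(45.5,48,52,55):print("pin",z,np.round((T(-50,-10,z)-[u0,v0])*10))
for a,b in((-8.5,-8.5),(-8.5,8.5),(8.5,8.5),(8.5,-8.5)):print("hole",np.round((T(-50+a,-10+b,48)-[u0,v0])*10))
for x in (-66,-34):print("sleeve edge",x,np.round((T(x,-10,48)-[u0,v0])*10))
save(s,"wz2.png",(u0,v0,u0+60,v0+60),10)
E
python3 wr.py
```

```text
tray pos [-129.4  -75.6] z 110.5 F tray [ 0.2 -0.9] -0.5 t 12.43 gap 0.8
cam tray [-129.58394218   -9.56682569] 269.36697579191787
326 90
pin 45.5 [299. 304.]
pin 48 [310. 304.]
pin 52 [327. 305.]
pin 55 [341. 306.]
hole [203. 409.]
hole [209. 188.]
hole [414. 202.]
hole [406. 419.]
sleeve edge -66 [113. 294.]
sleeve edge -34 [497. 316.]
```

View pics/wz2.png

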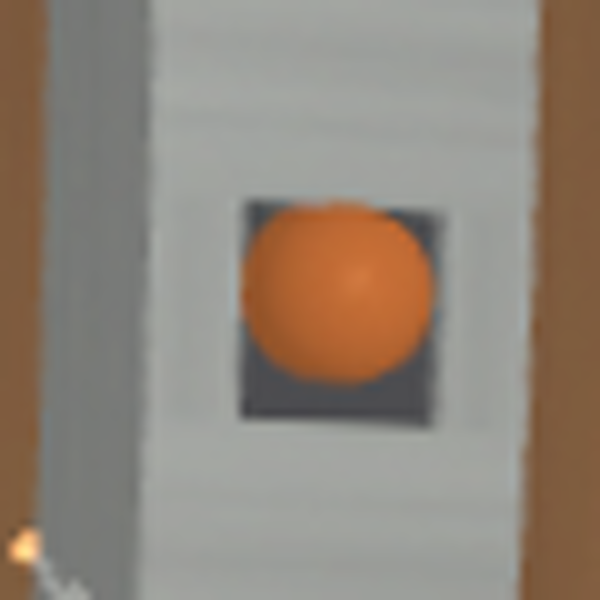

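The last view shows the whole orange dome in the hole, centred at (340,293) and against the hole's +y edge. A hemispherical dome (centre at z=48) with the pin fully out is predicted at x≈342. Pushing at 10 N also failed to move the sleeve, so the pin is out and locked in the next hole. On to the plaque.

```bash
python3 -m handwheel '[{"dx":-0.2,"dy":0.35,"dz":0,"twist":0},{"dx":-0.4,"dy":0.7,"dz":0,"twist":0},{"dx":-0.56,"dy":1,"dz":0,"twist":0},{"dx":-0.56,"dy":1,"dz":0,"twist":0}]' >/dev/null;  python3 -m handwheel '[{"dx":0,"dy":0.163,"dz":0.2,"twist":0},{"dx":0,"dy":0.163,"dz":0.4,"twist":0},{"dx":0,"dy":0.163,"dz":0.4,"twist":0},{"dx":0,"dy":0.163,"dz":0.4,"twist":0}]'>/dev/null;python3 go.py 45 -160 23
```

```text
tray pos [  45.  -158.9] z 51.4 F tray [-0.1 -0. ] 0.2 t 13.47 gap 0.3
dxyz [-0.007 -0.     0.189] twist 0.004
```

```bash
python3 -m handwheel '[{"dx":-0.01,"dy":0,"dz":0.06,"twist":0},{"dx":-0.01,"dy":0,"dz":0.12,"twist":0},{"dx":-0.01,"dy":0,"dz":0.18,"twist":0},{"dx":-0.01,"dy":0,"dz":0.185,"twist":0},{"dx":-0.01,"dy":0,"dz":0.185,"twist":0}]'; python3 go.py 45 -7.5 23
```

```text
time_s: 14.1
tool_pos: [565.2, -115.3, 22.6]
ee_rot: [-0.0, 0.769, 0.64, 0.0]
force: [-0.4, 0.0, -0.9]
finger_gap: 0.5
gripper_force: 0.0
tray pos [  45.  -161.3] z 22.6 F tray [-0.4 -0.1] -0.9 t 14.1 gap 0.5
dxyz [ 1.025e+00  1.000e-03 -2.000e-03] twist 0.002
```

```bash
python3 -m handwheel '[{"dx":0.05,"dy":0,"dz":0,"twist":0},{"dx":0.1,"dy":0,"dz":0,"twist":0},{"dx":0.15,"dy":0,"dz":0,"twist":0},{"dx":0.2,"dy":0,"dz":0,"twist":0},{"dx":0.25,"dy":0,"dz":0,"twist":0}]'>/dev/null; python3 go.py; python3 -m handwheel '[{"dx":0.06,"dy":0,"dz":0,"twist":0},{"dx":0.12,"dy":0,"dz":0,"twist":0},{"dx":0.18,"dy":0,"dz":0,"twist":0},{"dx":0.24,"dy":0,"dz":0,"twist":0},{"dx":0.3,"dy":0,"dz":0,"twist":0}]'>/dev/null; python3 go.py 45 -7.5 23
```

```text
tray pos [  45.1 -123.2] z 22.8 F tray [ 0.1 -0.9] 0.4 t 14.72 gap 0.8
tray pos [ 44.9 -78.1] z 22.7 F tray [ 1.1 -1.9] 1.1 t 15.35 gap 0.4
dxyz [ 0.471  0.001 -0.002] twist 0.002
```

```bash
python3 -m handwheel '[{"dx":0.06,"dy":0,"dz":0,"twist":0},{"dx":0.12,"dy":0,"dz":0,"twist":0},{"dx":0.18,"dy":0,"dz":0,"twist":0},{"dx":0.24,"dy":0,"dz":0,"twist":0},{"dx":0.3,"dy":0,"dz":0,"twist":0}]'>/dev/null; python3 go.py; python3 -m handwheel '[{"dx":0.04,"dy":0,"dz":0,"twist":0},{"dx":0.08,"dy":0,"dz":0,"twist":0},{"dx":0.11,"dy":0,"dz":0,"twist":0},{"dx":0.13,"dy":0,"dz":0,"twist":0},{"dx":0.13,"dy":0,"dz":0,"twist":0}]'>/dev/null; python3 go.py 45 -7.5 23
```

```text
tray pos [ 44.8 -33.1] z 22.6 F tray [ 0.1 -0.5] -0.4 t 15.97 gap 0.7
tray pos [ 44.9 -14.1] z 22.7 F tray [-0.5 -0.5] -0.0 t 16.6 gap 0.1
dxyz [ 0.044  0.001 -0.002] twist 0.002
```

Plaque end is at about -4.6. Final fine steps, watching the force.

```bash
python3 -m handwheel '[{"dx":0.01,"dy":0,"dz":0,"twist":0},{"dx":0.02,"dy":0,"dz":0,"twist":0},{"dx":0.03,"dy":0,"dz":0,"twist":0},{"dx":0.03,"dy":0,"dz":0,"twist":0}]'>/dev/null; python3 go.py; python3 -m handwheel '[{"dx":0.007,"dy":0,"dz":0,"twist":0},{"dx":0.014,"dy":0,"dz":0,"twist":0},{"dx":0.014,"dy":0,"dz":0,"twist":0}]'>/dev/null; python3 go.py 45 -7.5 23
```

```text
tray pos [44.9 -9.7] z 22.7 F tray [-0.  -0.5] -0.4 t 17.1 gap 0.3
tray pos [44.9 -7.6] z 22.7 F tray [-0.  -0.1] -0.9 t 17.48 gap 0.8
dxyz [ 0.001  0.001 -0.002] twist 0.002
```

```bash
python3 -m handwheel '[{"dx":-0.05,"dy":0,"dz":0,"twist":0},{"dx":-0.1,"dy":0,"dz":-0.4,"twist":0},{"dx":-0.1,"dy":-0.1,"dz":-0.8,"twist":0},{"dx":-0.3,"dy":-0.6,"dz":-0.9,"twist":0},{"dx":-0.5,"dy":-1,"dz":-0.9,"twist":0}]'>/dev/null; python3 -m handwheel '[{"dx":-0.2,"dy":0,"dz":0,"twist":0},{"dx":-0.6,"dy":-0.1,"dz":0,"twist":0},{"dx":-0.9,"dy":-0.2,"dz":0,"twist":0},{"dx":-0.9,"dy":-0.2,"dz":0,"twist":0}]'>/dev/null; python3 go.py
cat > fin.py <<'E'
from m import *
O=np.array([550.4,51.5]);yaw=-0.184
R2=np.array([[np.cos(yaw),-np.sin(yaw)],[np.sin(yaw),np.cos(yaw)]])
for n in("top","side"):
    s=snapshot(n);uv=[proj(s,[*(O+R2@[45,50+d]),26]) for d in(-60,60)]
    c=np.mean(uv,0).astype(int);C,m=blobs(s,(0,170,70),(8,255,255),(c[0]-35,c[1]-25,c[0]+35,c[1]+25),6)
    h=cv2.convexHull(np.vstack([q for q in C if cv2.contourArea(q)>8]));r=cv2.minAreaRect(h)
    for z in(26,32):
        p=np.array([R2.T@(ray(s,*x,z)[:2]-O) for x in h[:,0]])
        print(n,z,"min",np.round(p.min(0),1),"max",np.round(p.max(0),1),"mid",np.round((p.min(0)+p.max(0))/2,1))
    save(s,f"end_{n}.png",(c[0]-50,c[1]-40,c[0]+50,c[1]+40),7)
E
python3 fin.py
```

```text
tray pos [-114.2 -210.3] z 156.9 F tray [-0.2 -0.4] 0.1 t 18.6 gap 0.6
top 26 min [15.7  4. ] max [74.8 99.1] mid [45.2 51.6]
top 32 min [14.8  3.4] max [73.5 98.1] mid [44.1 50.8]
side 26 min [17.9 -0.1] max [ 75.4 100.5] mid [46.7 50.2]
side 32 min [16.5 -5.1] max [73.7 94.9] mid [45.1 44.9]
```

The two views agree on the plaque's middle at (45–47, 50–52) only if its top is at z=26. At z=32 they disagree by about 6 mm. Its rear edge is past the step, so it has dropped flat, and the pushing forces stayed tiny. The hand is clear, so I'll hand in.

```bash
python3 -c "
from bench import robot
print(robot.sign_off())"
```

```text
the job is handed in; nothing more can be done
None
```

Job handed in at about 19 s: by the camera and force checks the sleeve is one hole further out with the pin sprung out and locked, the red plaque lies flat in the pocket, and the arm never went near the other things; sign-off returned no verdict.

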